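# Seal the wide tub

## Robot

A 6-joint arm with a two-finger parallel gripper is mounted at the origin on a cart in front of the work surface, level with it; the furniture and walls round the work are solid. World frame = base frame: x ahead of the robot, y to its left, z up, the work surface at z = 0. Lengths are in mm, angles in rad, forces in N, time in s.
With the tool pointing down it reaches from about 300 to 875 mm from the base axis. Payload 6.4 kg.
Tool frame: the origin (TCP) lies midway between the tips of the shut fingers; the grasp point (between the pads) lies 19 mm behind it; z points along the fingers, y is the line along which they close (so a half turn about z gives the same grasp; the last joint's range is limited). The gripper opens to 85 mm and grips with 20 to 120 N. Pads are 22 mm wide; open, the fingers measure 114 mm over their backs; the gripper's body (76 mm by 85 mm) begins 54 mm behind the grasp point. The pads swing forward as they close: fully open they stand 13 mm farther back than shut.
Start: joints at [-0.206, 0.181, 1.607, -0, 1.354, -0.206], TCP at [575.014, 0.015, 231.288] pointing down, gripper open.
Joint ranges: [-2.99, 2.99], [-0.89, 2.07], [0.3, 2.58], [-1.14, 4.28], [0, 2.63], [-3.12, 3.12]. Speed limits (rad/s): [2.57, 2.57, 3.01, 3.14, 3.14, 3.14].

## Interface

Orientations are given as a unit quaternion [x, y, z, w].
In Python, from station import env gives the robot as it stands. The module is installed in compiled form; this text tells all that it offers.
- The arm moves only by the tool arm_command, never from a script. Its argument "series" is a list that holds one entry, the list of rows, each a list of 7 numbers: the turn, a rotation vector about the tool's x, y, z in rad, then the shift along the tool's x, y, z in m, then the opening, from -1 (shut) to 1 (fully open). A call has 1 to 10 rows; each row shifts and turns the commanded pose from where the row before left it, along the tool's axes as they then stand; what a row does not reach is not made up. A row lasts 1/12 s, in which the tool goes at most 41.7 mm and 7.16 degrees, less where a joint would pass 70% of its speed; a pose out of reach is approached as far as the arm can. A call with a gripper value outside its range is refused whole. The fingers move at their own pace and stop on an object; "grip_force" is the grip in N (left out, the last holds). Time passes only in rows, so rows that do not move let the fingers close. It gives the time, the measured TCP pose, the force, the opening and the grip force at its end, in the units of the state.
- env.get_state(): the state, without advancing time (a new reading comes with each control period).
- env.camera(name): name is "scene" or "side" or "wrist"; returns a dict with "pixels" (420x560x3 uint8, red, green, blue), "vertical_fov" (degrees; the focal length in pixels is half the picture's height over the tangent of half this angle, whatever the lens; pixels are square), "cx", "cy" (the principal point, pixels), "R" (3x3) and "t" (3): a world point X has camera coordinates R X + t. Camera axes: x right, y down, z forward; pixel columns grow to the right and rows downward; lengths in mm; the calibration is good to about 2 mm. A picture is of the moment at which its call begins. There is no depth.
- env.job_done(): hands the job in; it is judged then, once.
The state is a dict: "t": time; "joints": joint angles; "joint_velocities": joint speeds; "joint_torque": joint torques, N m; "ee_pos": TCP position; "tool_rot": TCP orientation; "wrist_force": force on the tool from outside, world axes, zero at the start; "wrist_torque": the same for the moment, N m; "grip_width": opening from 0.0 (shut) to 1.0 (fully open); "gripper_force": force on a finger pad.
Only numpy, scipy, OpenCV 4.12 (cv2) and the standard library are available. Lean on these libraries where they do the work, as an engineer would, in place of code of your own. Each camera call takes 0.05 s, during which the arm holds its last target. There are 200 camera calls.

## Task

The lid of the wider of the two tubs is only resting on its gasket. Press it down round the edge, one thumb pad after another, until all three pads are fully home and the lid sits flush on the tub's shoulder all round; leave the tub standing about where it is.

Things in the scene. Friction and masses are not known exactly. Their poses are not given: they have to be found in the camera images.
- wide_tub: Wide round grey tub, full, loose, 2.5 kg, 172 mm across; its shoulder ring is 60 mm above the bench. Origin: centre of the underside, z up. Its rigid white lid, also 172 mm across, cannot turn or come off; it stands 5 to 10 mm proud of the shoulder, a little crooked, dark gasket in the gap. Three pads, 68 mm from the axis, 120 degrees apart. The other tub, already sealed, is 116 mm across.
- pad_a (a point): Centre of the top of a round grey ribbed thumb pad (28 mm across, 2 mm above the lid rim) on the wide tub's lid, on the tub's +x side. The pad top is 80 mm above the tub's underside when home, 85 to 90 mm at the start. About 10 N straight down sinks that side alone to a hard stop; it stays where left. The middle resists three times that.
- pad_b (a point): Centre of the top of a round grey ribbed thumb pad (28 mm across, 2 mm above the lid rim) on the wide tub's lid, 120 degrees counter-clockwise from pad_a, seen from above. The pad top is 80 mm above the tub's underside when home, 85 to 90 mm at the start. Pressed like pad_a.
- pad_c (a point): Centre of the top of a round grey ribbed thumb pad (28 mm across, 2 mm above the lid rim) on the wide tub's lid, 240 degrees counter-clockwise from pad_a, seen from above. The pad top is 80 mm above the tub's underside when home, 85 to 90 mm at the start. Pressed like pad_a.

How it is judged:
By the outcome, as a careful person would: the job done as asked, in the order asked, and still so for the second after the job is handed in, with the robot touching nothing.
It also fails if it takes over 34 s, if anything falls off the work surface, if the arm or the gripper's body presses on something with over 40 N, if the wrist force passes 120 N, or if a joint passes its speed limit or range.

## Working session

There is one attempt and no reset: what is moved stays moved. The work goes in short steps, Python scripts to look and compute and a tool call to move; the robot and the scene stay as the last step left them, time stands still between calls to the robot, and variables do not carry over. Pictures are saved under pics/ and viewed, at most 10 in all, crops included, and the job is handed in when it is done.

Besides the shell and the picture viewer there is one more tool, called after "Request:" in YAML: its name, and indented under it one key for each argument. arm_command: Moves the arm, as the interface text tells. Its arguments: {"type":"object","properties":{"series":{"type":"array"},"grip_force":{"type":"number"}},"required":["series"]}

```bash
mkdir -p pics; cat > h.py <<'E'
import numpy as np,cv2,pickle
from station import env
def snap(n,tag):
    c=env.camera(n);p=np.array(c["pixels"]);cv2.imwrite(f"pics/{tag}.png",p[:,:,::-1]);c["pixels"]=p;pickle.dump(dict(c),open(f"pics/{tag}.pkl","wb"));return c
def load(tag):return pickle.load(open(f"pics/{tag}.pkl","rb"))
def ray(c,u,v,z):
    f=210/np.tan(np.radians(c["vertical_fov"])/2);R=np.array(c["R"]);t=np.array(c["t"])
    d=R.T@np.array([(u-c["cx"])/f,(v-c["cy"])/f,1]);o=-R.T@t;return o+d*(z-o[2])/d[2]
def proj(c,X):
    f=210/np.tan(np.radians(c["vertical_fov"])/2);q=np.array(c["R"])@X+np.array(c["t"]);return np.array([c["cx"]+f*q[0]/q[2],c["cy"]+f*q[1]/q[2]])
E
python3 - <<'E'
from h import *
a=[snap(n,n+"0")["pixels"] for n in("scene","side","wrist")]
for n in("scene","side","wrist"):
    c=load(n+"0");print(n,c["vertical_fov"],-np.array(c["R"]).T@c["t"])
m=np.zeros((600,800,3),np.uint8)
for i,p in enumerate(a):
    q=cv2.resize(p,(400,300));m[(i//2)*300:(i//2)*300+300,(i%2)*400:(i%2)*400+400]=q
cv2.imwrite("pics/m0.png",m[:,:,::-1])
print(env.get_state())
E
```

```text
scene 50.7545742782408 [   9.62009449 -460.93651063  795.83328462]
side 50.577810695821086 [769.4410594  606.44549626 741.7848192 ]
wrist 65.29352394704216 [573.55707625  66.45643288 372.77731024]
{'t': 0.15, 'joints': array([-2.06248836e-01,  1.81388624e-01,  1.60779960e+00, -5.38348455e-06,
        1.35379539e+00, -2.06304507e-01]), 'joint_velocities': array([-7.41002903e-04, -3.51883708e-03, -3.67733663e-03, -1.56812345e-04,
       -1.48779425e-05,  2.77650670e-04]), 'joint_torque': array([ 1.94259010e-03, -4.45260644e+01, -3.51692533e+01, -1.26067753e-04,
        5.82284134e-03,  2.14055274e-05]), 'ee_pos': array([5.74565696e+02, 1.36077865e-01, 2.30570561e+02]), 'tool_rot': array([ 7.07086516e-01,  7.07126703e-01, -3.82829242e-04, -5.80640949e-04]), 'wrist_force': array([-0.03327584,  0.00803333, -0.55273162]), 'wrist_torque': array([-0.03406404, -0.03779927, -0.01811178]), 'gripper_force': 0.0, 'grip_width': 0.9943506454219619}
```

View pics/m0.png

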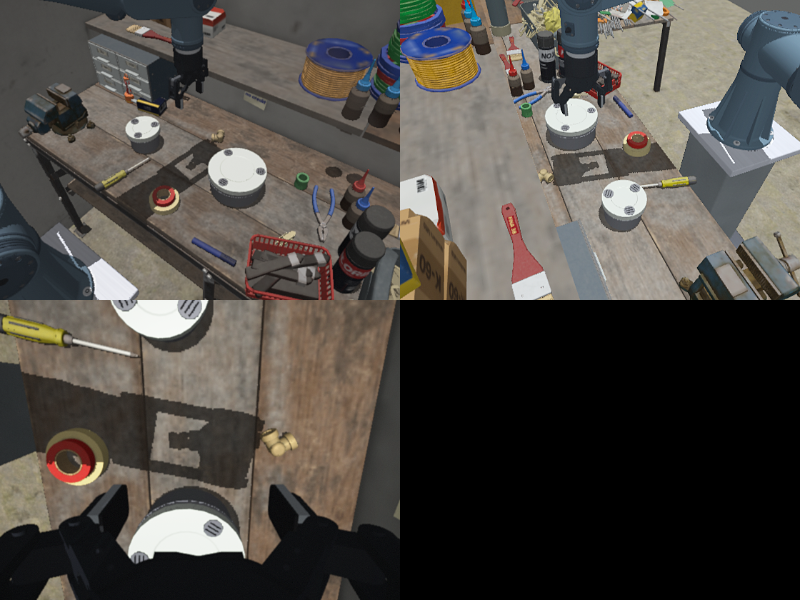

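The montage shows the wide tub at about (237,175) in the scene panel and (572,118) in the side panel, partly behind the gripper. The narrow tub is at (143,130). I'll enlarge the wide tub next.

```bash
python3 - <<'E'
from h import *
m=np.zeros((600,800,3),np.uint8)
p=load("scene0")["pixels"][195:300,280:385];q=load("side0")["pixels"][115:220,190:295]
m[:400,:400]=cv2.resize(p,(400,400),interpolation=2);m[:400,400:]=cv2.resize(q,(400,400),interpolation=2)
m=m[:400]
cv2.imwrite("pics/c0.png",m[:,:,::-1])
E
```

```text
(no output)
```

View pics/c0.png

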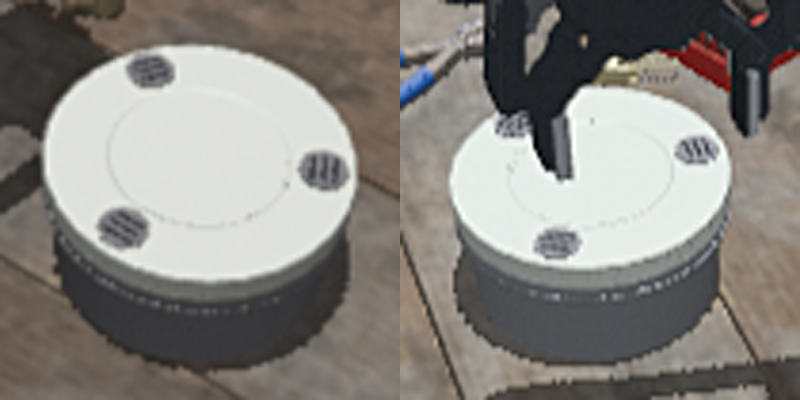

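The crop shows three pads. In the scene half they're at (151,70), (323,170) and (123,228). In the side half they're at (297,150), (157,243) and a partly hidden one near (115,125).

```bash
python3 - <<'E'
from h import *
k=105/400
s=load("scene0");d=load("side0")
S=[ray(s,280+u*k,195+v*k,87.5) for u,v in((151,70),(323,170),(123,228))]
D=[ray(d,190+u*k,115+v*k,87.5) for u,v in((297,150),(157,243),(113,125))]
for P in(S,D):
    print(np.round(P,1)); c=np.mean(P,0);print(c,[(round(np.hypot(*(p-c)[:2]),1),round(np.degrees(np.arctan2(*(p-c)[1::-1])),1)) for p in P])
E
```

```text
[[ 594.7 -129.7   87.5]
 [ 586.6 -245.9   87.5]
 [ 489.4 -180.2   87.5]]
[ 556.88969761 -185.28035213   87.5       ] [(np.float64(67.2), np.float64(55.8)), (np.float64(67.5), np.float64(-63.9)), (np.float64(67.7), np.float64(175.7))]
[[ 488.5 -176.7   87.5]
 [ 595.  -124.4   87.5]
 [ 587.9 -242.2   87.5]]
[ 557.14270761 -181.1201728    87.5       ] [(np.float64(68.8), np.float64(176.4)), (np.float64(68.2), np.float64(56.2)), (np.float64(68.4), np.float64(-63.3))]
```

Request:
arm_command:
  series:
    - [[0,0,0,-0.0215,0.0034,0.016,-1],[0,0,0,-0.0215,0.0034,0.016,-1],[0,0,0,-0.0215,0.0034,0.016,-1],[0,0,0,-0.0215,0.0034,0.016,-1],[0,0,0,-0.0215,0.0034,0.016,-1],[0,0,0,-0.0215,0.0034,0.016,-1],[0,0,0,0,0,0.008,-1],[0,0,0,0,0,0.006,-1],[0,0,0,0,0,0,-1],[0,0,0,0,0,0,-1]]

```text
t: 0.98
ee_pos: [595.3, -128.0, 121.3]
tool_rot: [0.707, 0.707, -0.0, -0.0]
wrist_force: [0.1, 0.5, 1.3]
grip_width: -0.003
gripper_force: 0.0
```

```bash
python3 - <<'E'
from h import *
p=snap("scene","s1")["pixels"][150:300,270:420];q=snap("side","d1")["pixels"][80:230,190:340]
m=np.hstack([cv2.resize(p,(400,400),interpolation=2),cv2.resize(q,(400,400),interpolation=2)])
cv2.imwrite("pics/c1.png",m[:,:,::-1])
E
```

```text
(no output)
```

View pics/c1.png

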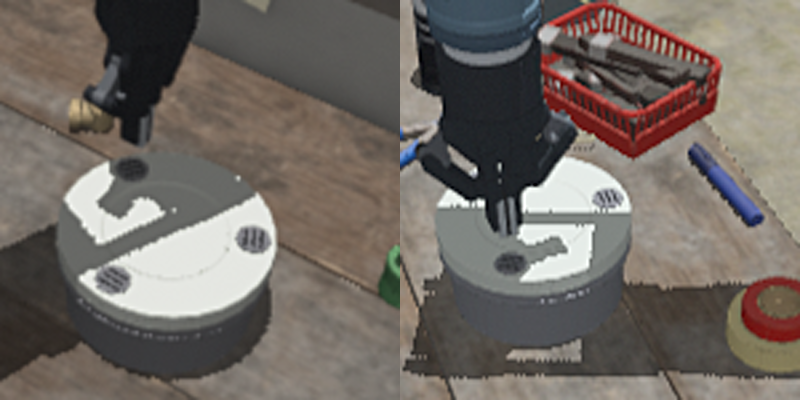

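The closed fingertip is at (137,143) in the scene half and (507,232) in the side half, right above its pad at (130,168) / (511,262). I'll lower it now.

Request:
arm_command:
  series:
    - [[0,0,0,0,0,0.012,-1],[0,0,0,0,0,0.01,-1],[0,0,0,0,0,0.006,-1],[0,0,0,0,0,0.003,-1],[0,0,0,0,0,0.002,-1],[0,0,0,0,0,0.002,-1],[0,0,0,0,0,0,-1],[0,0,0,0,0,0,-1]]

```text
t: 1.75
ee_pos: [595.2, -128.7, 86.9]
tool_rot: [0.707, 0.707, -0.0, -0.0]
wrist_force: [-3.5, 1.5, 5.8]
grip_width: -0.002
gripper_force: 2.7
```

Request:
arm_command:
  series:
    - [[0,0,0,0,0,0.0015,-1],[0,0,0,0,0,0.0015,-1],[0,0,0,0,0,0.0015,-1],[0,0,0,0,0,0.001,-1],[0,0,0,0,0,0,-1],[0,0,0,0,0,0,-1]]

```text
t: 2.25
ee_pos: [596.0, -128.0, 82.4]
tool_rot: [0.707, 0.707, 0.001, -0.0]
wrist_force: [-2.8, 5.4, 10.4]
grip_width: 0.002
gripper_force: 5.0
```

Request:
arm_command:
  series:
    - [[0,0,0,0,0,0.001,-1],[0,0,0,0,0,0.001,-1],[0,0,0,0,0,0.001,-1],[0,0,0,0,0,0,-1],[0,0,0,0,0,0,-1]]

```text
t: 2.67
ee_pos: [596.3, -127.7, 79.6]
tool_rot: [0.707, 0.707, 0.001, 0.0]
wrist_force: [-3.0, 7.4, 11.0]
grip_width: 0.001
gripper_force: 5.6
```

Request:
arm_command:
  series:
    - [[0,0,0,0,0,0.001,-1],[0,0,0,0,0,0.001,-1],[0,0,0,0,0,0,-1],[0,0,0,0,0,0,-1]]

```text
t: 3.0
ee_pos: [596.7, -127.7, 78.5]
tool_rot: [0.707, 0.707, 0.001, 0.0]
wrist_force: [-4.0, 8.3, 16.3]
grip_width: -0.002
gripper_force: 8.2
```

Request:
arm_command:
  series:
    - [[0,0,0,0,0,0.001,-1],[0,0,0,0,0,0.001,-1],[0,0,0,0,0,0,-1],[0,0,0,0,0,0,-1]]

```text
t: 3.33
ee_pos: [597.1, -127.6, 77.4]
tool_rot: [0.707, 0.707, 0.002, 0.001]
wrist_force: [-6.1, 9.6, 21.7]
grip_width: -0.004
gripper_force: 10.9
```

Request:
arm_command:
  series:
    - [[0,0,0,0,0,-0.012,-1],[0,0,0,0,0,-0.02,-1],[0,0,0,-0.01,-0.021,0,-1],[0,0,0,-0.01,-0.021,0,-1],[0,0,0,-0.01,-0.021,0,-1],[0,0,0,-0.01,-0.022,0,-1],[0,0,0,-0.012,-0.022,0,-1],[0,0,0,0,0,0,-1],[0,0,0,0,0,0,-1]]

```text
t: 4.08
ee_pos: [488.1, -181.7, 106.2]
tool_rot: [0.708, 0.706, 0.0, 0.0]
wrist_force: [0.3, 0.9, 0.8]
grip_width: 0.003
gripper_force: 0.0
```

```bash
python3 - <<'E'
from h import *
p=snap("scene","s2")["pixels"][190:300,275:385];q=snap("side","d2")["pixels"][115:215,190:290]
m=np.hstack([cv2.resize(p,(400,400),interpolation=2),cv2.resize(q,(400,400),interpolation=2)])
cv2.imwrite("pics/c2.png",m[:,:,::-1])
E
```

```text
(no output)
```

View pics/c2.png

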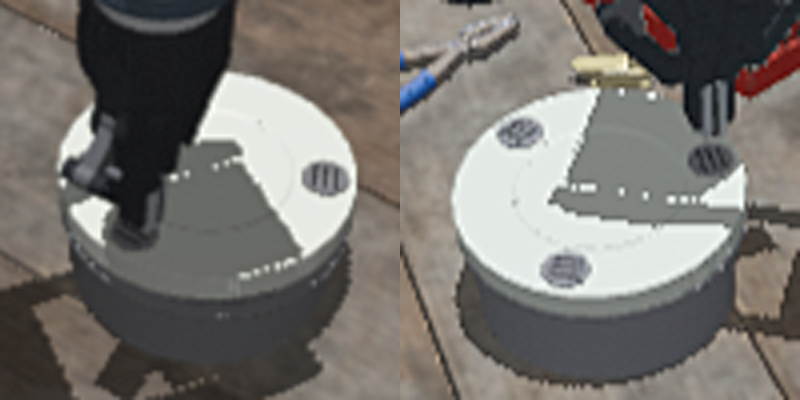

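The side view shows the lid now low at the first pad (565,268), with the gap closed there, and the tub hasn't moved. The finger is above the second pad, at (130,235) scene / (711,158) side.

Request:
arm_command:
  series:
    - [[0,0,0,0.001,0,0.01,-1],[0,0,0,0.0005,0.0005,0.006,-1],[0,0,0,0,0,0.003,-1],[0,0,0,0,0,0.002,-1],[0,0,0,0,0,0.0015,-1],[0,0,0,0,0,0.0015,-1],[0,0,0,0,0,0.0015,-1],[0,0,0,0,0,0.001,-1],[0,0,0,0,0,0,-1],[0,0,0,0,0,0,-1]]

```text
t: 5.02
ee_pos: [488.2, -179.6, 79.4]
tool_rot: [0.707, 0.708, -0.001, -0.001]
wrist_force: [-7.7, -1.3, 11.8]
grip_width: 0.002
gripper_force: 6.1
```

Request:
arm_command:
  series:
    - [[0,0,0,0,0,0.001,-1],[0,0,0,0,0,0.001,-1],[0,0,0,0,0,0.001,-1],[0,0,0,0,0,0,-1],[0,0,0,0,0,0,-1]]

```text
t: 5.43
ee_pos: [488.1, -179.8, 77.4]
tool_rot: [0.707, 0.708, -0.002, -0.001]
wrist_force: [-13.5, -0.4, 21.8]
grip_width: -0.002
gripper_force: 11.2
```

Request:
arm_command:
  series:
    - [[0,0,0,0,0,-0.012,-1],[0,0,0,0,0,-0.018,-1],[0,0,0,-0.013,0.02,0,-1],[0,0,0,-0.013,0.02,0,-1],[0,0,0,-0.013,0.02,0,-1],[0,0,0,-0.013,0.02,0,-1],[0,0,0,-0.013,0.019,0,-1],[0,0,0,0,0,0,-1],[0,0,0,0,0,0,-1]]

```text
t: 6.18
ee_pos: [588.3, -244.2, 104.9]
tool_rot: [0.707, 0.707, -0.0, -0.001]
wrist_force: [-0.9, 0.3, -0.6]
grip_width: -0.004
gripper_force: 0.0
```

```bash
python3 - <<'E'
from h import *
p=snap("scene","s3")["pixels"][190:300,275:385];q=snap("side","d3")["pixels"][115:215,190:290]
m=np.hstack([cv2.resize(p,(400,400),interpolation=2),cv2.resize(q,(400,400),interpolation=2)])
cv2.imwrite("pics/c3.png",m[:,:,::-1])
E
```

```text
(no output)
```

View pics/c3.png

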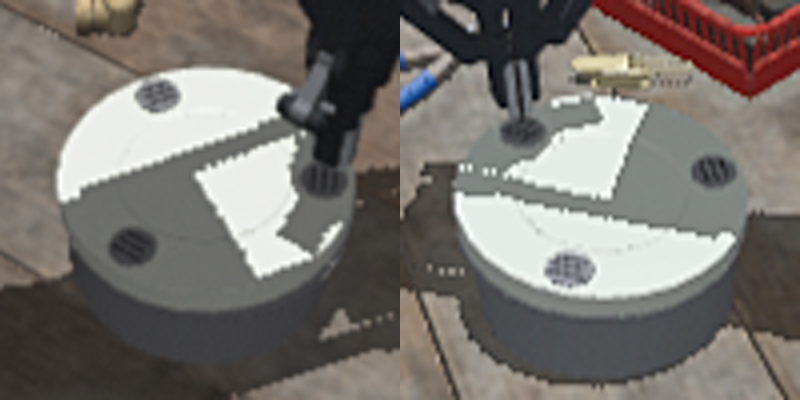

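The first two pads, at (157,94) and (132,245) in the scene half, are down with their gaps closed. The finger is above the third, at (325,180) scene / (522,131) side.

Request:
arm_command:
  series:
    - [[0,0,0,-0.0005,0,0.009,-1],[0,0,0,0,-0.001,0.005,-1],[0,0,0,0,0,0.003,-1],[0,0,0,0,0,0.002,-1],[0,0,0,0,0,0.0015,-1],[0,0,0,0,0,0.0015,-1],[0,0,0,0,0,0.0015,-1],[0,0,0,0,0,0.001,-1],[0,0,0,0,0,0,-1],[0,0,0,0,0,0,-1]]

```text
t: 7.12
ee_pos: [587.0, -245.4, 83.1]
tool_rot: [0.707, 0.707, -0.0, 0.001]
wrist_force: [-1.9, -0.4, 6.6]
grip_width: -0.001
gripper_force: 3.8
```

Request:
arm_command:
  series:
    - [[0,0,0,0,0,0.001,-1],[0,0,0,0,0,0.001,-1],[0,0,0,0,0,0.001,-1],[0,0,0,0,0,0,-1],[0,0,0,0,0,0,-1]]

```text
t: 7.53
ee_pos: [587.2, -245.9, 80.4]
tool_rot: [0.707, 0.707, -0.0, 0.001]
wrist_force: [-2.4, -1.0, 7.8]
grip_width: 0.004
gripper_force: 4.1
```

Request:
arm_command:
  series:
    - [[0,0,0,0,0,0.001,-1],[0,0,0,0,0,0.001,-1],[0,0,0,0,0,0.001,-1],[0,0,0,0,0,0,-1],[0,0,0,0,0,0,-1]]

```text
t: 7.95
ee_pos: [587.6, -246.2, 78.3]
tool_rot: [0.707, 0.707, -0.0, 0.002]
wrist_force: [-3.7, -0.1, 12.9]
grip_width: 0.0
gripper_force: 6.4
```

Request:
arm_command:
  series:
    - [[0,0,0,0,0,0.001,-1],[0,0,0,0,0,0.001,-1],[0,0,0,0,0,0,-1],[0,0,0,0,0,0,-1]]

```text
t: 8.28
ee_pos: [587.9, -246.4, 77.3]
tool_rot: [0.707, 0.707, -0.0, 0.002]
wrist_force: [-5.0, 0.7, 18.3]
grip_width: -0.001
gripper_force: 8.9
```

Request:
arm_command:
  series:
    - [[0,0,0,0,0,0.0015,-1],[0,0,0,0,0,0,-1],[0,0,0,0,0,0,-1]]

```text
t: 8.53
ee_pos: [588.1, -246.5, 76.4]
tool_rot: [0.707, 0.707, -0.0, 0.002]
wrist_force: [-6.6, 1.7, 22.0]
grip_width: 0.004
gripper_force: 10.7
```

Request:
arm_command:
  series:
    - [[0,0,0,0,0,-0.012,-1],[0,0,0,0,0,-0.024,-1],[0,0,0,0,0,-0.04,-1],[0,0,0,0.03,0.01,-0.025,-1],[0,0,0,0.04,0,-0.01,-1],[0,0,0,0.04,0,0,-1],[0,0,0,0.04,0,0,-1],[0,0,0,0.04,0,0,-1],[0,0,0,0.04,0,0,-1],[0,0,0,0,0,0,-1]]

```text
t: 9.37
ee_pos: [595.7, -7.8, 183.0]
tool_rot: [0.705, 0.709, 0.001, -0.001]
wrist_force: [-0.3, -1.3, 0.0]
grip_width: 0.003
gripper_force: 0.0
```

```bash
python3 - <<'E'
from h import *
s=snap("scene","s4");d=snap("side","d4")
p=s["pixels"][190:300,275:385];q=d["pixels"][115:215,190:290]
m=np.hstack([cv2.resize(p,(400,400),interpolation=2),cv2.resize(q,(400,400),interpolation=2)])
cv2.imwrite("pics/c4.png",m[:,:,::-1])
E
```

```text
(no output)
```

View pics/c4.png

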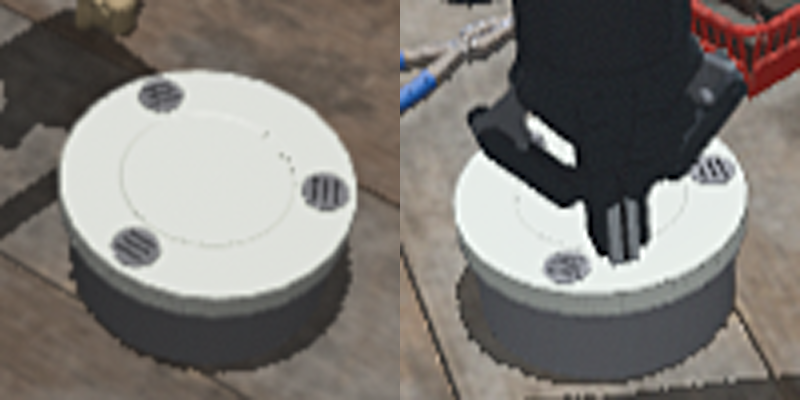

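No gap shows anywhere and the lid looks level. The pads are at (161,95), (136,246) and (325,190) in the scene half. There's time left, so I'll press the first two again to confirm they're still at the stop.

Request:
arm_command:
  series:
    - [[0,0,0,-0.04,0,0.015,-1],[0,0,0,-0.04,0,0.015,-1],[0,0,0,-0.04,0,0.015,-1],[0,0,0,0,0,0.03,-1],[0,0,0,0,0,0.015,-1],[0,0,0,0,0,0.006,-1],[0,0,0,0,0,0.002,-1],[0,0,0,0,0,0.002,-1],[0,0,0,0,0,0,-1],[0,0,0,0,0,0,-1]]

```text
t: 10.3
ee_pos: [597.8, -132.1, 85.8]
tool_rot: [0.707, 0.707, 0.0, 0.001]
wrist_force: [-0.1, -0.3, 0.6]
grip_width: 0.002
gripper_force: 0.0
```

Request:
arm_command:
  series:
    - [[0,0,0,0.003,-0.002,0.002,-1],[0,0,0,0,0,0.002,-1],[0,0,0,0,0,0.001,-1],[0,0,0,0,0,0.001,-1],[0,0,0,0,0,0,-1],[0,0,0,0,0,0,-1]]

```text
t: 10.8
ee_pos: [595.1, -128.8, 78.8]
tool_rot: [0.707, 0.707, 0.0, 0.0]
wrist_force: [-0.1, 2.0, 3.0]
grip_width: 0.0
gripper_force: 1.5
```

Request:
arm_command:
  series:
    - [[0,0,0,0,0,0.0015,-1],[0,0,0,0,0,0.0015,-1],[0,0,0,0,0,0.0015,-1],[0,0,0,0,0,0,-1],[0,0,0,0,0,0,-1]]

```text
t: 11.22
ee_pos: [596.2, -129.1, 77.0]
tool_rot: [0.707, 0.707, 0.001, 0.001]
wrist_force: [-5.6, 4.5, 19.6]
grip_width: -0.0
gripper_force: 9.9
```

The first pad is still at its stop. Now the second.

Request:
arm_command:
  series:
    - [[0,0,0,0,0,-0.012,-1],[0,0,0,0,0,-0.016,-1],[0,0,0,-0.017,-0.035,0,-1],[0,0,0,-0.017,-0.035,0,-1],[0,0,0,-0.017,-0.035,0,-1],[0,0,0,0,0,0.012,-1],[0,0,0,0,0,0.007,-1],[0,0,0,0,0,0.003,-1],[0,0,0,0,0,0,-1],[0,0,0,0,0,0,-1]]

```text
t: 12.05
ee_pos: [490.8, -179.7, 79.8]
tool_rot: [0.707, 0.707, 0.0, 0.0]
wrist_force: [0.8, 1.0, -0.1]
grip_width: 0.003
gripper_force: 0.0
```

Request:
arm_command:
  series:
    - [[0,0,0,0,0,0.0015,-1],[0,0,0,0,0,0.0015,-1],[0,0,0,0,0,0.001,-1],[0,0,0,0,0,0,-1],[0,0,0,0,0,0,-1]]

```text
t: 12.47
ee_pos: [491.1, -180.2, 77.8]
tool_rot: [0.707, 0.708, 0.0, 0.001]
wrist_force: [-4.3, 2.9, 14.7]
grip_width: 0.002
gripper_force: 7.4
```

Both pads are still home. I'll retreat and hand in.

Request:
arm_command:
  series:
    - [[0,0,0,0,0,-0.012,-1],[0,0,0,0,0,-0.024,-1],[0,0,0,0,0,-0.04,-1],[0,0,0,0,0,-0.04,-1],[0,0,0,0,0,0,-1],[0,0,0,0,0,0,-1]]

```text
t: 12.97
ee_pos: [492.2, -180.9, 195.5]
tool_rot: [0.707, 0.707, 0.001, 0.004]
wrist_force: [-0.2, 0.1, -0.3]
grip_width: 0.003
gripper_force: 0.0
```

```bash
python3 -c "
from station import env
print(env.job_done())"
```

```text
the job is handed in; nothing more can be done
None
```

I pressed all three pads to the hard stop, and the wide tub's lid looks flush all round with the tub where it stood; I handed the job in at about 13 s, and the station returned no verdict.

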